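# Make up two sewing kits on their carriers

### The arm

A 6-joint arm with a two-finger parallel gripper is mounted at the origin on a cart in front of the work surface, level with it; the furniture and walls round the work are solid. World frame = base frame: x ahead of the robot, y to its left, z up, the work surface at z = 0. Lengths are in m, angles in degrees, forces in N, time in s.
With the tool pointing down it reaches from about 0.35 to 0.925 m from the base axis. Payload 6.4 kg.
Tool frame: the origin (TCP) lies at the very end of the fingers, on their centre line; the grasp point (between the pads) lies 19 mm behind it; z points along the fingers, y is the line along which they close (so a half turn about z gives the same grasp; the last joint's range is limited). The gripper opens to 85 mm and grips with 20 to 120 N. Pads are 22 mm wide; open, the fingers measure 114 mm over their backs; the gripper's body (76 mm by 85 mm) begins 54 mm behind the grasp point. The pads swing forward as they close: fully open they stand 13 mm farther back than shut.
Start: joints at [59.41, 14.043, 89.255, -0, 76.702, -9.975], TCP at [0.229, 0.608, 0.231] pointing down, gripper open.
Joint ranges: [-179.41, 179.41], [-58.25, 129.5], [7.25, 145.43], [-54.29, 234.29], [11.92, 165.04], [-157.13, 157.13]. Speed limits (degrees/s): [147.25, 147.25, 180, 180, 180, 180].

### API

Orientations are given as a 3x3 rotation matrix whose columns are the frame's x, y, z axes.
In Python, from station import ctrl, set_gripper, eyes, order gives the robot as it stands. Calls block until the motion is done:
- ctrl.movep(position, orientation): joint-space move of the TCP to a pose.
- ctrl.movel(position, rate=0.15, attitude=None, stop_force=None): straight line of the TCP; attitude=None keeps the orientation; rate is the mean speed in m/s. With stop_force (N) it stops when the force on the tool has changed by that much, and returns True; else False.
- ctrl.movej(angles): joint-space move.
- set_gripper(opening): finger opening in m; the grip force is fixed at half the most; returns when the fingers have stopped.
- ctrl.wait(seconds).
- ctrl.ik(position, orientation): joint angles nearest the present ones, or None.
- ctrl.read_state(): the state.
- eyes.camera(name): name is "scene" or "top" or "wrist"; returns the picture (400x640x3 uint8, red, green, blue); there is no depth.
- eyes.camera_model(name): a dict with "fovy" (degrees; the focal length in pixels is half the picture's height over the tangent of half this angle, whatever the lens; pixels are square), "cx", "cy" (the principal point, pixels), "T" (4x4, takes a point from camera to world coordinates); the wrist camera has in their place "mount" (4x4, takes a point from camera to tool coordinates, whose origin is the TCP and whose axes are the flange's). Camera axes: x right, y up, looking along -z (the intrinsics and any distortion apply to the point x, -y, -z); pixel columns grow to the right and rows downward; lengths in m; the calibration is good to about 2 mm. A picture is of the moment at which its call begins: read the wrist's pose just before it. camera_model takes no time and is no camera call.
A pose or a line that the arm cannot do raises ctrl.MotionError and nothing moves.
- order.hand_in(): hands the job in; it is judged then, once.
The state is a dict: "clock": time; "q": joint angles; "joint_velocities": joint speeds; "effort": joint torques, N m; "position": TCP position; "eef_rot": TCP orientation; "ft_force": force on the tool from outside, world axes, zero at the start; "moment": the same for the moment, N m; "gripper_width": finger opening in m; "grasp_force": force on a finger pad.
Only numpy, scipy, OpenCV 4.12 (cv2) and the standard library are available. Lean on these libraries where they do the work, as an engineer would, in place of code of your own. Each camera call takes 0.05 s, during which the arm holds its last target. There are 200 camera calls.

### The job

Make up the kits for two jobs from the stock on the table. For hemming jeans, the blue carrier takes the navy cone over its tapered post, the mustard top-stitching spool upright in its deep cup, and the green clip, which holds the thick hem, flat in its shallow dish; for the shirts, whose buttons are sewn by hand, the pink carrier takes the cream cone over its post and the brass thimble upright in its dish, its deep cup staying empty. Each cone must stand upright with its foot down on the post's pad; let go of everything, and leave the green spool and the steel pattern weight where they stand.

Things in the scene. Friction and masses are not known exactly. Their poses are not given: they have to be found in the camera images.
- carrier_blue: Blue thread carrier, fixed; plate 70 (x) x 180 (y) x 4 mm, origin at the centre of its underside, z up. On its centre line x = 0: at y = +56 mm an ivory tapered post (33 mm across at foot, 10 near tip, tip 60 up) on a black pad, top 6 up; at y = -2 the deep flared cup (inside 40 at floor, 51 at mouth, rim 16 up); at y = -60 the shallow dish (inside 49, rim 7 up). Cup and dish floor 4 up.
- carrier_pink: Pink thread carrier, fixed: the same moulding in pink, with the same frame, holders and sizes as the blue carrier. Both stand beyond the sewing machine, which rises some 280 mm above the table between the robot and the work and ends 480 mm from the robot's base: come over it from above, not through it. A wire rack stands to the right of y = -330 mm.
- cone_navy: Navy blue cone of overlock thread, upright, 74 mm high, hollow right through. 53 mm across at the foot, winding tapering to 34 at 56 mm up, then a bare ivory neck 23 across up to the top, to lift it by. Bore 39 at the foot tapering to 17 in the neck: it goes over a carrier's post with 3 mm to spare and stops on the pad. Origin: centre of underside, z up. About 60 g.
- cone_cream: Cream cone of overlock thread, upright, 74 mm high, hollow right through. 53 mm across at the foot, winding tapering to 34 at 56 mm up, then a bare ivory neck 23 across up to the top, to lift it by. Bore 39 at the foot tapering to 17 in the neck: it goes over a carrier's post with 3 mm to spare and stops on the pad. Origin: centre of underside, z up. About 60 g.
- spool_mustard: Mustard-yellow spool of sewing thread standing upright, 29 mm across, 59 mm high. Origin: centre of its underside; z up. About 22 g.
- clip_green: Green sewing clip lying flat, 11 mm wide (x), 34 long (y), 13 high at its thicker end and lower at the other, where the green top slopes down; held across its width. Origin: centre of its underside; z up. About 12 g.
- thimble: Brass thimble standing on its open rim, 18 mm across at the rim, a little narrower at the top, 22 mm high. Origin: centre of its underside; z up. About 15 g.
- spool_green: Green spool of sewing thread with broad wooden flanges, standing upright, 33 mm across, 36 mm high; not needed, to be left alone. Origin: centre of its underside; z up.
- weight_steel: Steel pattern weight, a plain grey disc 38 mm across, 15 mm high; not needed, to be left alone. Origin: centre of its underside; z up.

How it is judged (in metres and radians):
At the end, for the whole second after the job is handed in: Blue: navy cone on post, mustard spool in cup, green clip in dish; pink: cream cone on post, thimble in dish. Off centre in x, y: cones under 7 mm, spool 10, clip 12, thimble 18; underside on pad or floor (3-4 mm); tilt under 0.08, 0.1, 0.2, 0.15 rad; at rest, released (x of cone_navy in the frame of carrier_blue between -0.007 and 0.007 m and y of cone_navy in the frame of carrier_blue between 0.049 and 0.063 m and z of cone_navy in the frame of carrier_blue between 0.003 and 0.01 m and angle between each of cone_navy, cone_cream's own z axis and vertical below 0.08 rad and linear speed of each of cone_navy, spool_mustard, clip_green, cone_cream, thimble below 0.02 m/s and contact force between each of cone_navy, spool_mustard, clip_green, cone_cream, thimble and the fingers below 0.05 N and x of spool_mustard in the frame of carrier_blue between -0.01 and 0.01 m and y of spool_mustard in the frame of carrier_blue between -0.012 and 0.008 m and z of spool_mustard in the frame of carrier_blue between 0.001 and 0.008 m and angle between spool_mustard's own z axis and vertical below 0.1 rad and x of clip_green in the frame of carrier_blue between -0.012 and 0.012 m and y of clip_green in the frame of carrier_blue between -0.072 and -0.048 m and z of clip_green in the frame of carrier_blue between 0.001 and 0.0075 m and angle between clip_green's own z axis and vertical below 0.2 rad and x of cone_cream in the frame of carrier_pink between -0.007 and 0.007 m and y of cone_cream in the frame of carrier_pink between 0.049 and 0.063 m and z of cone_cream in the frame of carrier_pink between 0.003 and 0.01 m and x of thimble in the frame of carrier_pink between -0.018 and 0.018 m and y of thimble in the frame of carrier_pink between -0.078 and -0.042 m and z of thimble in the frame of carrier_pink between 0.001 and 0.0075 m and angle between thimble's own z axis and vertical below 0.15 rad); the robot touches nothing.
It fails at once if the green spool moved from its place by more than 30 mm (distance of spool_green from where it was at the start of the episode above 0.03 m).
It fails at once if the steel pattern weight moved from its place by more than 30 mm (distance of weight_steel from where it was at the start of the episode above 0.03 m).
It also fails if it takes over 141 s, if anything falls off the work surface, if the arm or the gripper's body presses on something with over 40 N, if the wrist force passes 120 N, or if a joint passes its speed limit or range.

## Working session

There is one attempt and no reset: what is moved stays moved. The work goes in short steps, each a Python script; the robot and the scene stay as the last script left them, time stands still between calls to the robot, and variables do not carry over. Pictures are saved under pics/ and viewed, at most 14 in all, crops included, and the job is handed in when it is done.

```bash
ls; mkdir -p pics; python3 - <<'E'
from station import ctrl, set_gripper, eyes, order
import cv2, numpy as np
np.set_printoptions(precision=4,suppress=True)
for n in ("scene","top","wrist"):
    print(n, eyes.camera_model(n))
for n in ("scene","top"):
    cv2.imwrite(f"pics/{n}0.png", eyes.camera(n)[:,:,::-1])
s=ctrl.read_state(); print(s["clock"],s["position"],s["eef_rot"],s["gripper_width"])
E
```

```text
pics
scene {'fovy': 53.65206174968657, 'cx': 317.0111707579083, 'cy': 200.14457252986352, 'T': array([[ 0.9003,  0.162 , -0.4039,  0.2704],
       [-0.4352,  0.3506, -0.8293, -0.6111],
       [ 0.0072,  0.9224,  0.3861,  0.3772],
       [ 0.    ,  0.    ,  0.    ,  1.    ]])}
top {'fovy': 42.29969442183717, 'cx': 310.4247938437067, 'cy': 198.28841149503228, 'T': array([[-0.0013,  0.9952, -0.0979,  0.5169],
       [-0.9999,  0.0001,  0.0144,  0.1068],
       [ 0.0143,  0.0979,  0.9951,  0.965 ],
       [ 0.    ,  0.    ,  0.    ,  1.    ]])}
wrist {'fovy': 68.09526065648359, 'cx': 314.93784371227264, 'cy': 199.15551231667354, 'mount': array([[-0.0006,  0.9519,  0.3065,  0.0791],
       [ 1.    ,  0.0004,  0.0009,  0.0009],
       [ 0.0007,  0.3065, -0.9519, -0.1431],
       [ 0.    ,  0.    ,  0.    ,  1.    ]])}
0.1 [0.2286 0.6079 0.2303] [[-0.936   0.3521 -0.0009]
 [ 0.3521  0.936  -0.0015]
 [ 0.0003 -0.0017 -1.    ]] 0.08519430578497142
```

View pics/top0.png

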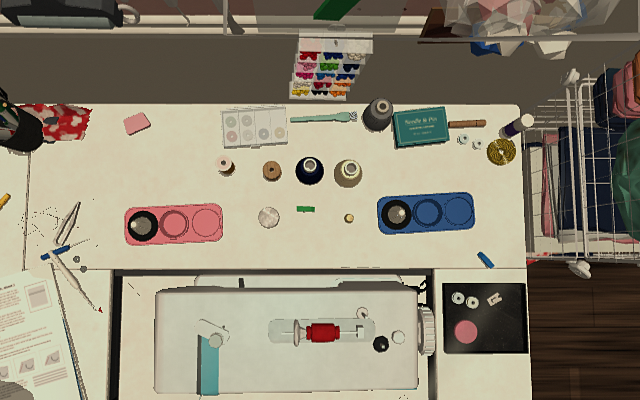

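View pics/scene0.png

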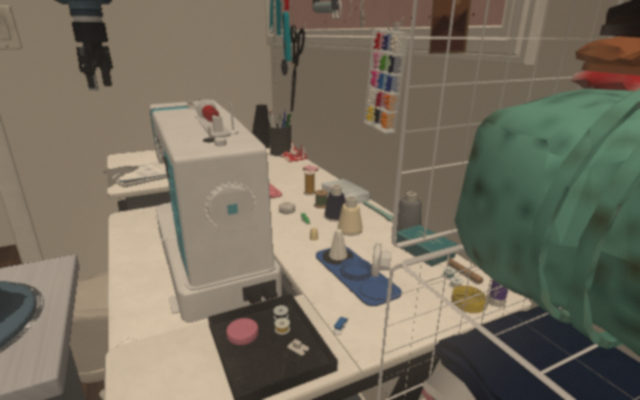

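The top view shows the pink carrier at about (173,224), the blue one at (426,213), and navy (309,170) and cream (348,172). A spool is at (225,165), another at (271,170), the weight at (268,216), the clip at (306,209) and the thimble at (349,217). I'll enlarge it.

```bash
python3 - <<'E'
import cv2
im=cv2.imread("pics/top0.png")
cv2.imwrite("pics/c1.png",cv2.resize(im[145:255,110:245],None,fx=5.9,fy=5.4,interpolation=cv2.INTER_CUBIC)[:600,:800])
cv2.imwrite("pics/c1.png",cv2.resize(im[145:250,110:300],None,fx=4,fy=4,interpolation=cv2.INTER_CUBIC))
cv2.imwrite("pics/c2.png",cv2.resize(im[145:250,290:490],None,fx=4,fy=4,interpolation=cv2.INTER_CUBIC))
E
```

```text
(no output)
```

View pics/c1.png

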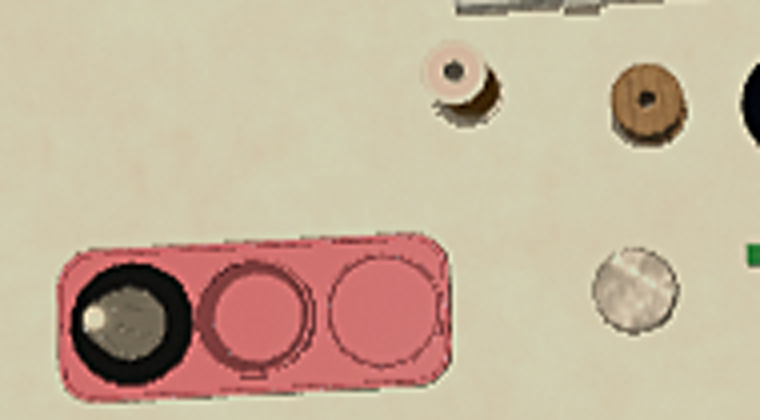

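View pics/c2.png

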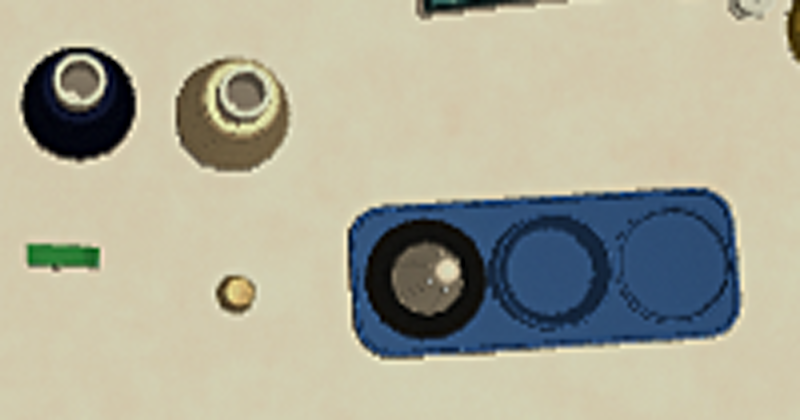

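Pink post is on the left (+y) and the blue post likewise. The mustard spool is at (224,163), the broad-flanged one at (272,169), and the navy and cream necks at (310,165) and (351,168). Next I convert these to world coordinates and check sizes.

```bash
cat > h.py <<'E'
from station import ctrl, set_gripper, eyes, order
import cv2, numpy as np
np.set_printoptions(precision=4,suppress=True)
def ray(m,T,u,v,z):
    f=200/np.tan(np.radians(m["fovy"]/2))
    d=T[:3,:3]@np.array([(u-m["cx"])/f,-(v-m["cy"])/f,-1]); o=T[:3,3]
    return o+d*(z-o[2])/d[2]
def wristT(s):
    T=np.eye(4); T[:3,:3]=s["eef_rot"]; T[:3,3]=s["position"]
    return T@eyes.camera_model("wrist")["mount"]
def down(yaw):  # tool x axis at angle yaw in world, z down
    a=np.radians(yaw); return np.array([[np.cos(a),np.sin(a),0],[np.sin(a),-np.cos(a),0],[0,0,-1.]])
E
python3 - <<'E'
from h import *
m=eyes.camera_model("top"); T=m["T"]
P={}
for n,(ox,u,v,z) in dict(pinkpad=(110,131,324,.006),pinkcup=(110,257,318,.016),pinkdish=(110,385,311,.007),mustard=(110,456,71,.059),greenspool=(110,648,98,.036),weight=(110,635,290,.015),
  bluepad=(290,425,279,.006),bluecup=(290,551,272,.016),bluedish=(290,675,264,.007),navy=(290,80,80,.074),cream=(290,244,92,.074),clip=(290,63,257,.011),thimble=(290,237,290,.022)).items():
    P[n]=ray(m,T,ox+(u+.5)/4-.5,145+(v+.5)/4-.5,z); print(n,P[n])
for c in("pink","blue"):
    d=P[c+"pad"]-P[c+"dish"]; print(c,np.linalg.norm(d[:2]),np.degrees(np.arctan2(-d[0],d[1])))
for x,y,z in [(.56,-.1,.05),(.56,.3,.05),(.63,.05,.15)]:
    for yaw in (-180,-135,-90,-45,0,45,90,135):
        q=ctrl.ik([x,y,z],down(yaw)); print((x,y,z),yaw,q)
E
```

```text
pinkpad [0.5604 0.4033 0.006 ]
pinkcup [0.5627 0.3429 0.016 ]
pinkdish [0.5663 0.2863 0.007 ]
mustard [0.6698 0.2472 0.059 ]
greenspool [0.6614 0.1637 0.036 ]
weight [0.5755 0.1704 0.015 ]
bluepad [ 0.5811 -0.0662  0.006 ]
bluecup [ 0.5836 -0.1227  0.016 ]
bluedish [ 0.588 -0.183  0.007]
navy [0.6635 0.0952 0.074 ]
cream [0.6582 0.0237 0.074 ]
clip [0.591  0.1024 0.011 ]
thimble [0.575  0.0229 0.022 ]
pink 0.11711472410733843 2.880157128684958
blue 0.11703002577400803 3.38127764296449
(0.56, -0.1, 0.05) -180 [ -21.5412   16.8247  106.9356   -0.       56.2397 -111.5412]
(0.56, -0.1, 0.05) -135 [ -21.5412   16.8247  106.9356   -0.       56.2397 -156.5412]
(0.56, -0.1, 0.05) -90 None
(0.56, -0.1, 0.05) -45 [-21.5412  16.8247 106.9356  -0.      56.2397 113.4588]
(0.56, -0.1, 0.05) 0 [-21.5412  16.8247 106.9356  -0.      56.2397  68.4588]
(0.56, -0.1, 0.05) 45 [-21.5412  16.8247 106.9356  -0.      56.2397  23.4588]
(0.56, -0.1, 0.05) 90 [-21.5412  16.8247 106.9356  -0.      56.2397 -21.5412]
(0.56, -0.1, 0.05) 135 [-21.5412  16.8247 106.9356  -0.      56.2397 -66.5412]
(0.56, 0.3, 0.05) -
[... 412 characters left out ...]
5) 90 [17.9695 24.3813 96.8672 -0.     58.7515 17.9695]
(0.56, 0.3, 0.05) 135 [ 17.9695  24.3813  96.8672  -0.      58.7515 -27.0305]
(0.63, 0.05, 0.15) -180 [ -5.7254  16.3308  95.4081  -0.      68.2611 -95.7254]
(0.63, 0.05, 0.15) -135 [  -5.7254   16.3308   95.4081   -0.       68.2611 -140.7254]
(0.63, 0.05, 0.15) -90 None
(0.63, 0.05, 0.15) -45 [ -5.7254  16.3308  95.4081  -0.      68.2611 129.2746]
(0.63, 0.05, 0.15) 0 [-5.7254 16.3308 95.4081 -0.     68.2611 84.2746]
(0.63, 0.05, 0.15) 45 [-5.7254 16.3308 95.4081 -0.     68.2611 39.2746]
(0.63, 0.05, 0.15) 90 [-5.7254 16.3308 95.4081 -0.     68.2611 -5.7254]
(0.63, 0.05, 0.15) 135 [ -5.7254  16.3308  95.4081  -0.      68.2611 -50.7254]
```

Pad-to-dish distances come out at 117 mm against the nominal 116, so the readings agree. I'll refine with closer wrist views.

```bash
python3 - <<'E'
from h import *
import json
ctrl.movel([0.229,0.608,0.42],rate=.3)
R=down(0); log={}
for n,y in (("a",.28),("b",-.03)):
    ctrl.movep([.62,y,.38],R); ctrl.movel([.62,y,.2],rate=.3)
    s=ctrl.read_state(); im=eyes.camera("wrist"); cv2.imwrite(f"pics/w{n}.png",im[:,:,::-1])
    log[n]=wristT(s).tolist(); print(s["clock"],s["position"],s["ft_force"])
json.dump(log,open("w.json","w"))
E
```

```text
3.4833 [0.6209 0.2807 0.2021] [-0.7561  0.2956  0.648 ]
5.625 [ 0.621  -0.0296  0.2015] [ 0.8136 -0.5287  1.435 ]
```

View pics/wa.png

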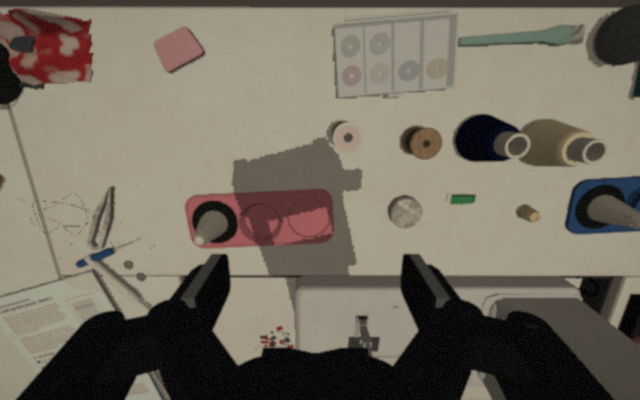

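View pics/wb.png

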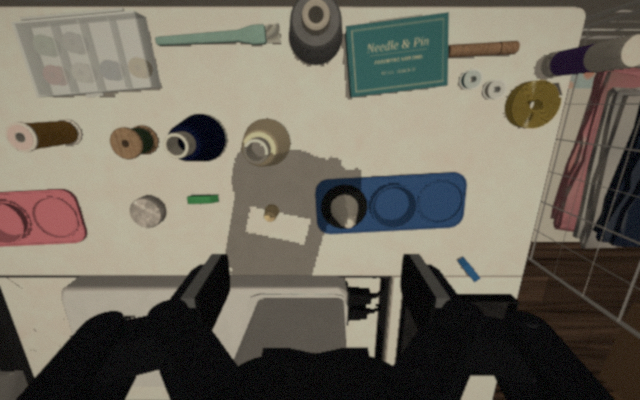

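Wrist views: A shows the pink pad at (215,222), its dish at (309,216) and the mustard top at (347,137). B shows the blue pad at (344,207), its dish at (440,202), the navy neck at (181,146), the cream neck at (258,151), the clip at (203,199) and the thimble at (270,211). I'll compare these with the top-camera positions by projecting those back.

```bash
python3 - <<'E'
from h import *
import json
L=json.load(open("w.json")); m=eyes.camera_model("wrist")
for n,(k,u,v,z) in dict(pinkpad=("a",215,222,.006),pinkcup=("a",261,219,.016),pinkdish=("a",309,216,.007),mustard=("a",347,137,.059),
 bluepad=("b",344,207,.006),bluecup=("b",393,204,.016),bluedish=("b",440,202,.007),navy=("b",181,146,.074),cream=("b",258,151,.074),clip=("b",203,199,.012),thimble=("b",271,211,.022)).items():
    print(n,ray(m,np.array(L[k]),u,v,z))
a=cv2.imread("pics/wa.png");b=cv2.imread("pics/wb.png")
r=lambda i:cv2.resize(i,(800,290),interpolation=cv2.INTER_CUBIC)
cv2.imwrite("pics/z.png",np.vstack([r(a[180:255,180:387]),r(b[120:240,155:486])]))
E
```

```text
pinkpad [0.561 0.405 0.006]
pinkcup [0.5689 0.3461 0.016 ]
pinkdish [0.5693 0.2889 0.007 ]
mustard [0.6695 0.2512 0.059 ]
bluepad [ 0.5806 -0.0641  0.006 ]
bluecup [ 0.5879 -0.1204  0.016 ]
bluedish [ 0.5873 -0.1792  0.007 ]
navy [0.663  0.0928 0.074 ]
cream [0.6585 0.0232 0.074 ]
clip [0.5928 0.1032 0.012 ]
thimble [0.5813 0.0221 0.022 ]
```

View pics/z.png

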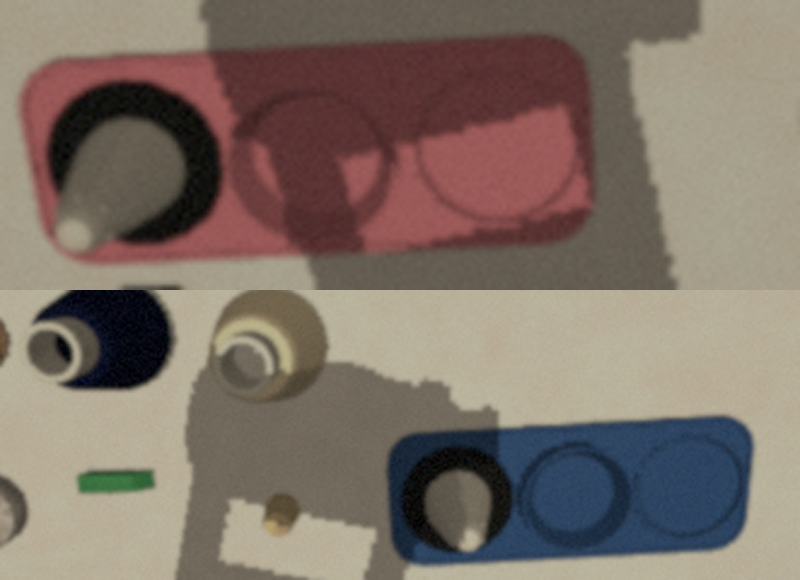

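Enlarged, the ring centres refine to navy (177,146), cream (256,151) and thimble top (270,214), which agree with the top camera to 1–3 mm. Next I check forearm clearance over the machine (inverse kinematics only, no motion), then do the navy cone.

```bash
cat >> h.py <<'E'
def go(x,y,yaw,z=.2):
    ctrl.movep([x,y,z],down(yaw))
def pick(x,y,zt,yaw,open_,up=.2,via=.22):
    set_gripper(open_); go(x,y,yaw,via); ctrl.movel([x,y,zt+.03],rate=.3)
    hit=ctrl.movel([x,y,zt],rate=.06,stop_force=8)
    set_gripper(0); s=ctrl.read_state(); print("pick",hit,s["position"],s["gripper_width"],s["grasp_force"])
    ctrl.movel([x,y,up],rate=.3); s=ctrl.read_state(); print("up",s["clock"],s["gripper_width"],s["grasp_force"])
def place(x,y,zt,yaw,open_,fast=.08,up=.22,f=6):
    go(x,y,yaw,up); ctrl.movel([x,y,zt+fast],rate=.3)
    hit=ctrl.movel([x,y,zt],rate=.06,stop_force=f); s=ctrl.read_state(); print("place",hit,s["position"],s["ft_force"])
    set_gripper(open_); ctrl.movel([x,y,up],rate=.3); print(ctrl.read_state()["clock"])
E
python3 - <<'E'
from h import *
from scipy.optimize import brentq
t=np.radians(10); p=np.array([.58,0,.06]); R=down(0); q0=ctrl.ik(p,R)
Ry=np.array([[np.cos(t),0,np.sin(t)],[0,1,0],[-np.sin(t),0,np.cos(t)]]).T
R2=Ry@R
g=lambda h: ctrl.ik(p+[0,0,h]+h*R2[:,2],R2)[2]-q0[2]
for h in (.15,.2,.25,.3,.35,.4):
    try: print(h,g(h))
    except Exception as e: print(h,e)
E
```

```text
0.15 2.695052763573287
0.2 1.4057396228841412
0.25 0.10924660793214969
0.3 -1.1948812246543952
0.35 -2.50711048013126
0.4 -3.8279214168406526
```

```bash
python3 - <<'E'
from h import *
from scipy.optimize import least_squares
m=eyes.camera_model("top")
for u,v in ((200,289),(300,290),(400,290),(415,292)): print((u,v),ray(m,m["T"],u,v,.28),ray(m,m["T"],u,v-20,.06))
D=[]
for r in (.45,.55,.65,.75,.85):
    for z in (.02,.15,.3):
        q=ctrl.ik([r,0,z],down(0))
        if q is not None: D.append((r,z+.254,np.radians(q[1]),np.radians(q[1]+q[2])))
D=np.array(D)
def pos(p,a,b): return p[0]+p[2]*np.sin(a)+p[3]*np.sin(b+p[4]), p[1]+p[2]*np.cos(a)+p[3]*np.cos(b+p[4])
def f(p):
    x,z=pos(p,D[:,2],D[:,3]); return np.r_[x-D[:,0],z-D[:,1]]
s=least_squares(f,[0,.3,.4,.4,0.]); p=s.x; print(p,s.cost)
for xx,yy,z in ((.575,.023,.007),(.592,.103,.005),(.567,.287,.011)):
    q=np.radians(ctrl.ik([xx,yy,z],down(0))); b=q[1]+q[2]+p[4]; r=np.hypot(xx,yy)
    e=(p[0]+p[2]*np.sin(q[1]),p[1]+p[2]*np.cos(q[1])); w=(r,z+.254)
    rm=.48*r/xx; print("elbow",e,"wrist",w,"centre height over machine edge",np.interp(rm,[e[0],w[0]],[e[1],w[1]]),"at x=.46",np.interp(.44*r/xx,[e[0],w[0]],[e[1],w[1]]))
E
```

```text
(200, 289) [0.4653 0.2412 0.28  ] [0.4829 0.285  0.06  ]
(300, 290) [0.4637 0.1107 0.28  ] [0.4808 0.112  0.06  ]
(400, 290) [ 0.4633 -0.0205  0.28  ] [ 0.4805 -0.062   0.06  ]
(415, 292) [ 0.4607 -0.0401  0.28  ] [ 0.477  -0.0881  0.06  ]
[0.013  0.2752 0.4136 0.5704 0.1105] 6.481838754764012e-06
elbow (np.float64(0.16713381227876), np.float64(0.6589949376533505)) wrist (np.float64(0.5754598161470529), 0.261) centre height over machine edge 0.3536704501904776 at x=.46 0.39268958711278396
elbow (np.float64(0.18648238149819496), np.float64(0.6506487587981902)) wrist (np.float64(0.6008935013794041), 0.259) centre height over machine edge 0.3664383122423188 at x=.46 0.404809138043147
elbow (np.float64(0.20658126690484183), np.float64(0.6406948886046495)) wrist (np.float64(0.6354982297378963), 0.265) centre height over machine edge 0.350410763321638 at x=.46 0.3896800797913566
```

Forearm centre line passes about 65 mm clear of the machine's edge, which is acceptable. Navy cone first.

```bash
python3 - <<'E'
from h import *
ctrl.movel([.62,-.03,.25],rate=.3)
pick(.6633,.0953,.058,0,.045,up=.16,via=.16)
go(.5808,-.0652,0,.18)
cv2.imwrite("pics/n1.png",cv2.resize(eyes.camera("top")[120:260,270:500,::-1],None,fx=3.4,fy=3.4,interpolation=cv2.INTER_CUBIC))
E
```

```text
pick False [0.6637 0.0953 0.0585] 0.02055006468337071 58.610753417015076
up 9.025 0.02059862435299793 58.73948872089386
```

```bash
python3 - <<'E'
from h import *
place(.5808,-.0652,.0645,0,.045,fast=.06,up=.18)
ctrl.movel([.66,-.03,.25],rate=.3)
cv2.imwrite("pics/n2.png",cv2.resize(eyes.camera("scene")[170:310,260:440,::-1],None,fx=4,fy=4,interpolation=cv2.INTER_CUBIC))
E
```

```text
place True [ 0.5804 -0.065   0.0644] [-0.6344 -0.0829  4.9347]
12.3
```

View pics/n2.png

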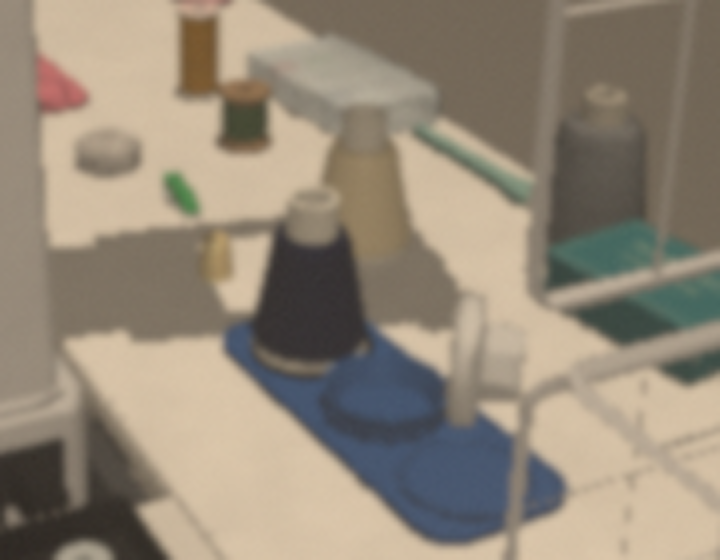

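Navy is seated upright on the blue post (scene crop, foot at about (310,360)). Contact came at exactly the expected height. Next are the cream cone and the mustard spool.

```bash
python3 - <<'E'
from h import *
pick(.6584,.024,.058,0,.045,up=.2,via=.2)
place(.5607,.404,.0645,0,.045,fast=.06,up=.2)
pick(.6697,.249,.027,0,.05,up=.2,via=.2)
place(.5843,-.1231,.0315,90,.05,fast=.04,up=.2)
ctrl.movel([.66,-.03,.3],rate=.3)
t=eyes.camera("top")[145:250,110:490,::-1]
t=cv2.resize(t,None,fx=2.1,fy=2.1,interpolation=cv2.INTER_CUBIC); s=cv2.resize(eyes.camera("scene")[150:310,250:450,::-1],(400,320),interpolation=cv2.INTER_CUBIC)
s=np.pad(s,((0,0),(0,t.shape[1]-400),(0,0))); cv2.imwrite("pics/n3.png",np.vstack([t,s]))
E
```

```text
pick False [0.6588 0.0239 0.0586] 0.020198459039963666 58.62484037876129
up 15.625 0.02020946906907626 58.725062012672424
place False [0.5609 0.4042 0.0647] [-0.42   -0.4955  0.4006]
19.5917
pick False [0.6702 0.2491 0.0277] 0.02749109925422472 59.11482810974121
up 22.925 0.027257485118827307 59.00865912437439
place True [ 0.5834 -0.1227  0.0317] [-1.2172  0.5989  3.8219]
27.075
```

View pics/n3.png

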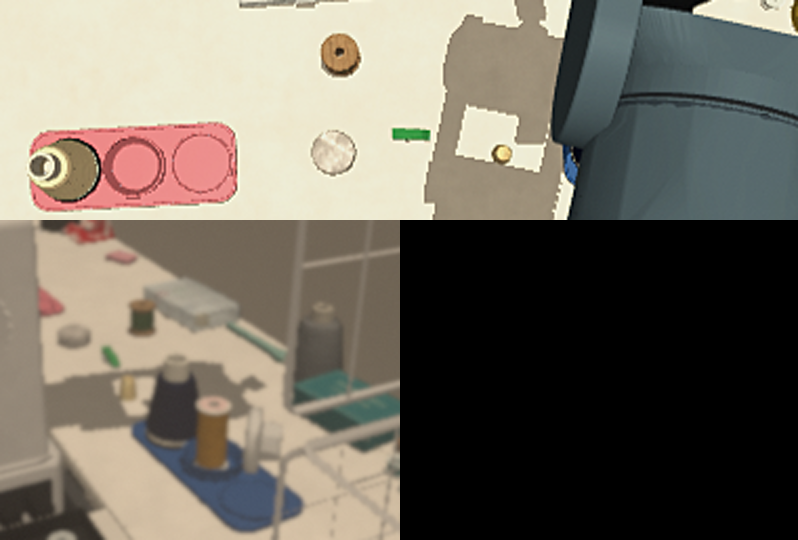

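Cream is on the pink post and the spool stands upright in the blue cup (scene crop (212,430)). The distractors haven't moved. The clip and the thimble are next.

```bash
python3 - <<'E'
from h import *
pick(.5918,.1028,.0035,88,.035,up=.16,via=.16)
place(.5878,-.181,.0082,90,.03,fast=.03,up=.16)
pick(.576,.0226,.0065,0,.04,up=.16,via=.16)
place(.568,.2876,.0112,0,.036,fast=.03,up=.2)
ctrl.movep([.62,.25,.38],down(0))
ctrl.movel([.229,.608,.42],rate=.4)
t=eyes.camera("top"); cv2.imwrite("pics/t9.png",t[:,:,::-1]); t=t[145:250,110:490,::-1]
t=cv2.resize(t,None,fx=2.1,fy=2.1,interpolation=cv2.INTER_CUBIC); s=cv2.resize(eyes.camera("scene")[150:310,250:450,::-1],(440,352),interpolation=cv2.INTER_CUBIC)
s=np.pad(s,((0,0),(0,t.shape[1]-440),(0,0))); cv2.imwrite("pics/n4.png",np.vstack([t,s]))
E
```

```text
pick False [0.5923 0.1028 0.0041] 0.007159501468300399 59.52173054061859
up 31.2333 0.007370066407214364 59.19601943541238
place True [ 0.5873 -0.1808  0.0081] [-0.1038  0.0345  4.081 ]
34.4167
pick False [0.5766 0.0225 0.0071] 0.012352190945641592 58.35950608253597
up 38.5667 0.012553211527182011 58.06599585106596
place True [0.5674 0.2875 0.0111] [ 0.6878 -1.6221  4.3585]
41.9417
```

View pics/n4.png

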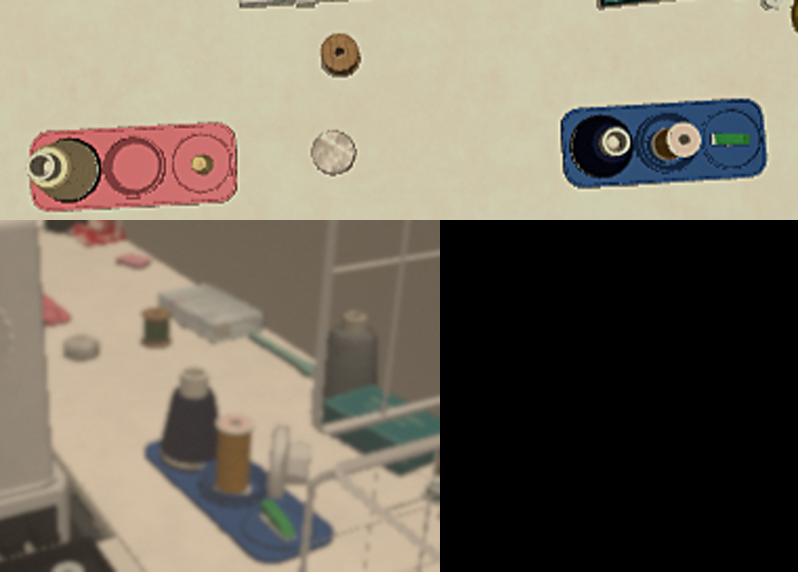

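Everything is in place in the crop. The necks are at (42,167) and (615,141), the spool top at (684,139), the clip at (730,139) and the thimble at (201,163). I'll check these numerically against the holder centres before handing in.

```bash
python3 - <<'E'
from h import *
m=eyes.camera_model("top")
for n,u,v,z,c in (("cream",42,167,.08,(.5604,.4033)),("navy",615,141,.08,(.5811,-.0662)),("spool",684,139,.063,(.5845,-.1246)),("clip",730,139,.015,(.588,-.183)),("thimble",201,163,.026,(.5663,.2863))):
    p=ray(m,m["T"],110+u/2.1,145+v/2.1,z); print(n,1000*(p[:2]-c))
E
```

```text
cream [-1.4386 -1.8824]
navy [-1.1294  1.2287]
spool [-1.6572 -1.5266]
clip [-1.6556  3.8154]
thimble [-1.4027 -3.2905]
```

All five are within 4 mm of centre, so I'm handing in.

```bash
python3 -c "
from h import *
print(ctrl.read_state()['clock']); print(order.hand_in())"
```

```text
44.3
the job is handed in; nothing more can be done
None
```

Both kits are made up and handed in at 44 s of the 141 s allowed: by the last camera check all five pieces were within about 4 mm of their holder centres and released, and the green spool and steel weight hadn't visibly moved; the hand-in returned no verdict.

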